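# Turn the glaze carousel to the amber jar

### The job

The glaze carousel carries three jars: push it round by its rim, against the wooden pegs there, until the amber (ochre) jar stands right at the red arrow, and leave it at rest. Do not touch, lift or take out any jar, and leave the other things on the table where they are.

Things in the scene. Friction and masses are not known exactly. Their poses are not given: they have to be found in the camera images.
- carousel_base: fixed dark steel foot of the carousel, 11 mm high; origin on the turning axis at table height, z up. A flat tongue, 50 mm wide and 8 mm high, runs out from under the disc along the foot's own -x axis and carries the red arrow. The foot does not move in a run, but in each run it stands elsewhere and is turned by up to 0.5 rad
- arrow (a point): tip of the flat red arrow (30 mm long, 40 mm wide, top 11.5 mm above the table), which points at the axis from just outside the disc's rim; the tip lies 167 mm from the turning axis. The amber jar shall stand on the straight line from the axis to this point
- carousel_disc: round plywood disc, 320 mm across, 14 mm thick, that turns about its upright axis either way without stops; origin on the axis in its upper face, 26 mm above the table; x and y turn with it. It stays where it is left (about 1 N at a peg turns it) and hardly coasts. Three dark rings (65 mm across, 10 mm high), centres 76 mm from the axis at 60, 180, 300 degrees from its x axis, hold the jars
- peg (a point): top centre of one of six equal upright pegs of wood (14 mm across, 34 mm tall, tops 60 mm above the table) fixed along the disc's rim, centres 145 mm from the axis at 0, 60, 120, 180, 240 and 300 degrees from the disc's x axis; this is the one at 0 degrees. They are there to be pushed sideways with a fingertip
- jar_amber: amber-yellow (ochre) glaze jar with black lid, 53 mm in diameter, 62 mm high, loose in one of the three rings (which one varies); origin at the centre of its underside, which rests on the disc 26 mm above the table
- jar_white: white glaze jar with black lid, 53 mm in diameter, 62 mm high, loose in another ring; origin at the centre of its underside
- jar_green: green glaze jar with white lid, 49 mm in diameter, 56 mm high, loose in another ring; origin at the centre of its underside
- timer: bystander: white clockwork timer with orange dial, 64 mm in diameter, 42 mm high; origin at the centre of its underside
- cup_purple: bystander: purple plastic cup, 84 mm in diameter, 112 mm high; origin at the centre of its underside
- stamp: bystander: wooden stamp, 30 x 30 x 56 mm, upright; origin at the centre of its underside
- drain_ring: bystander: white plastic drain flange, 72 mm in diameter, 16 mm high; origin at the centre of its underside
- rubber_kidney: bystander: flat red rubber kidney, 44 x 85 x 8 mm; origin at the centre of its underside
There are look-alikes about, which are no part of the job. Leave any blue or turquoise look-alike of the jar_amber alone. Leave any turquoise look-alike of the jar_green alone.

How it is judged:
On the way:
1. the robot pushes the carousel's disc or its pegs (contact force between any of the fingers, the arm and carousel_disc above 0.15 N), for 0.05 s.
At the end, for the whole second after the job is handed in: The amber jar's centre is within 13 mm (about 10 degrees of turn) of the line from the turning axis to the red arrow, on the arrow's side; all three jars stand upright (within 0.1 rad) in their rings on the disc, and the disc is at rest (under 0.05 rad/s) (x of jar_amber in the frame of carousel_base below -0.05 m and y of jar_amber in the frame of carousel_base between -0.013 and 0.013 m and angular speed of carousel_disc below 0.05 rad/s and height (world z) of each of jar_amber, jar_white, jar_green below 0.032 m and angle between each of jar_amber, jar_white, jar_green's own z axis and vertical below 0.1 rad and horizontal distance between jar_amber and carousel_disc between 0.064 and 0.088 m and horizontal distance between jar_white and carousel_disc between 0.064 and 0.088 m and horizontal distance between jar_green and carousel_disc between 0.064 and 0.088 m); the robot touches nothing.
It fails at once if a jar is touched by the robot (over 0.5 N) (contact force between any of the fingers, the arm and jar_amber above 0.5 N or contact force between any of the fingers, the arm and jar_white above 0.5 N or contact force between any of the fingers, the arm and jar_green above 0.5 N).
It fails at once if a jar is lifted out of its ring (over 12 mm) or tipped (over 0.35 rad) (height (world z) of any of jar_amber, jar_white, jar_green above 0.038 m or angle between any of jar_amber, jar_white, jar_green's own z axis and vertical above 0.35 rad).
It fails at once if another thing on the table is moved by more than 25 mm (distance of any of timer, cup_purple, stamp, drain_ring, rubber_kidney from where it was at the start of the episode above 0.025 m).
It also fails if it takes over 67 s, if anything falls off the work surface, if the arm or the gripper's body presses on something with over 40 N, if the wrist force passes 120 N, or if a joint passes its speed limit or range.

### The arm

A 7-joint arm with a two-finger parallel gripper is mounted at the origin on the work surface; the furniture and walls round the work are solid. World frame = base frame: x ahead of the robot, y to its left, z up, the work surface at z = 0. Lengths are in m, angles in rad, forces in N, time in s.
With the tool pointing down it reaches from about 0.425 to 0.925 m from the base axis. Payload 6.8 kg.
Tool frame: the origin (TCP) lies at the very end of the fingers, on their centre line; the grasp point (between the pads) lies 19 mm behind it; x points along the fingers, y is the direction in which the jaws open and shut, and the axes are right-handed (so a half turn about x gives the same grasp; the last joint's range is limited). The gripper opens to 85 mm and grips with 20 to 120 N. Pads are 22 mm wide; open, the fingers measure 114 mm over their backs; the gripper's body (76 mm by 85 mm) begins 54 mm behind the grasp point. The pads swing forward as they close: fully open they stand 13 mm farther back than shut.
Start: joints at [1.015, 0.477, 0.022, 1.555, -0.011, 1.109, -0.083], TCP at [0.292, -0.608, 0.231] pointing down, gripper open.
Joint ranges: [-2.96, 2.96], [-0.34, 2.1], [-1.41, 1.46], [0.24, 2.44], [-1.37, 4.51], [0.17, 1.92], [-2.96, 2.96]. Speed limits (rad/s): [2.39, 2.39, 3.14, 3.14, 3.14, 3.14, 3.14].

### API

Orientations are given as a rotation vector (axis times angle).
In Python, from bench import get_obs, grab_frame, camera_info, hand_in gives the robot as it stands.
- The arm moves only by the tool apply_moves, never from a script. Its argument "series" is text: rows parted by semicolons, each of 7 numbers parted by spaces: the turn, a rotation vector about the tool's x, y, z in rad, then the shift along the tool's x, y, z in m, then the opening, from 0 (shut) to 1 (fully open). In form: wx wy wz tx ty tz hand; .... A call has 1 to 12 rows; each row is the pose to reach, as a shift and turn from the pose commanded when the call began, along the tool's axes at that moment; what a row does not reach only later rows make up. A row lasts 1/8 s, in which the tool goes at most 62.5 mm and 10.7 degrees, less where a joint would pass 70% of its speed; a pose out of reach is approached as far as the arm can. A call with a gripper value outside its range is refused whole. The fingers move at their own pace and stop on an object; "force" is the grip in N (left out, the last holds). Time passes only in rows, so rows that repeat a pose let the fingers close. It gives the time, the measured TCP pose, the force and the opening at its end, in the units of the state.
- get_obs(): the state, without advancing time (a new reading comes with each control period).
- grab_frame(name): name is "scene" or "top" or "wrist"; returns the picture (384x512x3 uint8, blue, green, red); there is no depth.
- camera_info(name): a dict with "fov_y" (degrees; the focal length in pixels is half the picture's height over the tangent of half this angle, whatever the lens; pixels are square), "cx", "cy" (the principal point, pixels), "D" ([k1, k2, p1, p2, k3] as OpenCV has them; the pictures are not rectified), "rvec" (rotation vector, rad) and "tvec" (3), from world to camera coordinates, as OpenCV has them. Camera axes: x right, y down, z forward; pixel columns grow to the right and rows downward; lengths in m; the calibration is good to about 2 mm. A picture is of the moment at which its call begins: read the wrist's pose just before it. camera_info takes no time and is no camera call; for the wrist camera it gives the pose at the moment of the call.
- hand_in(): hands the job in, once; it reports no verdict.
The state is a dict: "clock": time; "joints": joint angles; "qvel": joint speeds; "tau": joint torques, N m; "tcp_pos": TCP position; "orientation": TCP orientation; "contact_force": force on the tool from outside, world axes, zero at the start; "moment": the same for the moment, N m; "grip_width": finger opening in m.
Only numpy, scipy, OpenCV 4.12 (cv2) and the standard library are available. Lean on these libraries where they do the work, as an engineer would, in place of code of your own. Each camera call takes 0.05 s, during which the arm holds its last target.

## Working session

There is one attempt and no reset: what is moved stays moved. The work goes in short steps, Python scripts to look and compute and a tool call to move; the robot and the scene stay as the last step left them, time stands still between calls to the robot, and variables do not carry over. Pictures are saved under pics/ and viewed, and the job is handed in when it is done.

Besides the shell and the picture viewer there is one more tool, called by a JSON object that holds its "op" and its "data", one argument or row to a line. apply_moves: Moves the arm, as the interface text tells. Its arguments: {"type":"object","properties":{"series":{"type":"string"},"force":{"type":"number"}},"required":["series"]}

```bash
mkdir -p pics
cat > h.py <<'E'
import numpy as np, cv2
from bench import get_obs, grab_frame, camera_info, hand_in
def KD(ci):
    f=192/np.tan(np.radians(ci['fov_y'])/2)
    return np.array([[f,0,ci['cx']],[0,f,ci['cy']],[0,0,1.]]),np.array(ci['D'],float)
def ray(ci,uv,z):
    K,D=KD(ci); p=cv2.undistortPoints(np.array(uv,float).reshape(-1,1,2),K,D).reshape(-1,2)
    R=cv2.Rodrigues(np.array(ci['rvec'],float))[0]; t=np.array(ci['tvec'],float).ravel()
    C=-R.T@t; d=np.c_[p,np.ones(len(p))]@R
    return C+d*((z-C[2])/d[:,2])[:,None]
def proj(ci,P):
    K,D=KD(ci); return cv2.projectPoints(np.array(P,float).reshape(-1,1,3),np.array(ci['rvec'],float),np.array(ci['tvec'],float),K,D)[0].reshape(-1,2)
E
python3 - <<'E'
from h import *
for n in('top','scene'):
    im=grab_frame(n); cv2.imwrite(f'pics/{n}0.png',im); ci=camera_info(n); print(n,ci)
    cv2.imwrite(f'pics/{n}0v.png',cv2.resize(im,(800,600)))
print(get_obs())
E
```

```text
top {'fov_y': 46.50074932882656, 'cx': 256.08111114026593, 'cy': 187.95843047705537, 'D': array([-0.02429178,  0.        ,  0.        ,  0.        ,  0.        ]), 'rvec': array([ 2.14050237, -2.16728755,  0.17335409]), 'tvec': array([-0.02434604,  0.47800343,  1.4658625 ])}
scene {'fov_y': 56.45840355862085, 'cx': 257.32957619196907, 'cy': 188.05864842586521, 'D': array([-0.00473142,  0.        ,  0.        ,  0.        ,  0.        ]), 'rvec': array([ 1.1918548 , -2.4174894 ,  0.90744643]), 'tvec': array([0.28892875, 0.32113021, 0.94898587])}
{'clock': 0.1, 'joints': array([ 1.01488674,  0.47769734,  0.02235629,  1.55633362, -0.01149014,
        1.10927451, -0.08310882]), 'qvel': array([ 1.10235405e-03, -2.66782183e-03, -1.41929256e-03, -3.73998530e-03,
       -6.39307596e-05,  2.42413476e-04, -7.81347970e-04]), 'tau': array([ 5.37100175e-03, -5.97758746e+01,  1.61434550e+00, -2.81950629e+01,
        1.29489176e-02,  4.98755457e-03, -4.49666902e-05]), 'tcp_pos': array([ 0.29202798, -0.60798823,  0.23044468]), 'orientation': array([ 1.9731652 ,  0.45097824, -1.97412957]), 'contact_force': array([ 0.40190932,  0.66269607, -0.02051742]), 'moment': array([0.06025712, 0.03427303, 0.02370272]), 'grip_width': 0.08537629769599919}
```

View pics/top0v.png

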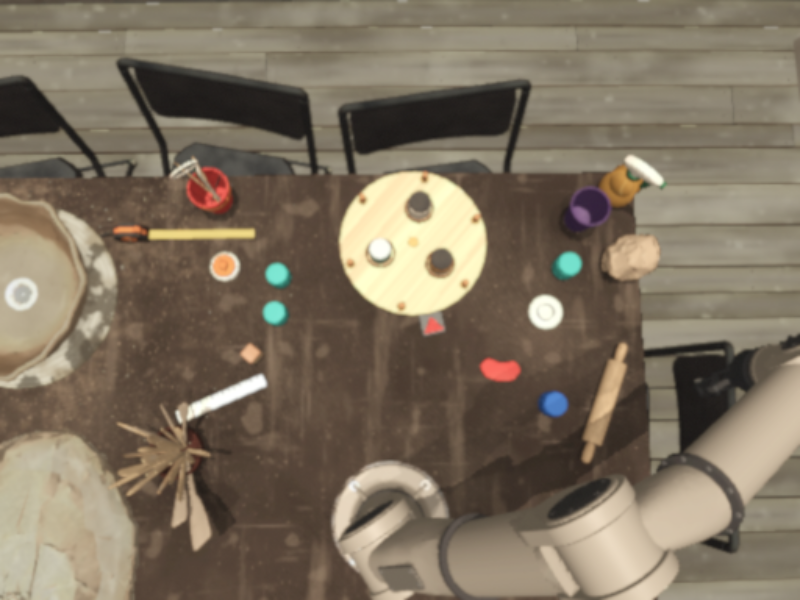

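View pics/scene0v.png

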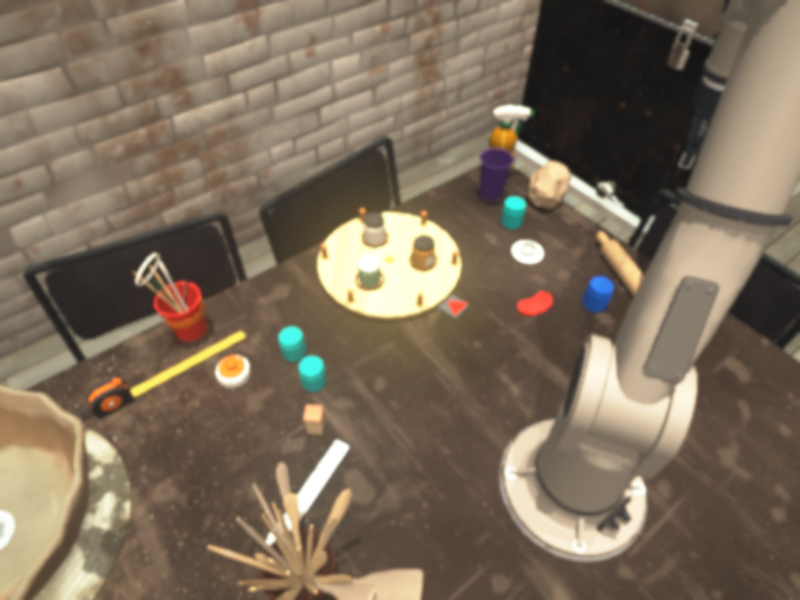

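The top view shows the disc around (413,242) and the red arrow at (432,325). There are two black-lidded jars, at (419,206) and (440,262), and a white-lidded one at (380,250). In the scene view, the jar at (424,252) looks amber and the one at (375,228) whitish. I'll confirm with enlarged crops and then measure.

Run:
```python
from h import *
t=cv2.imread('pics/top0.png'); s=cv2.imread('pics/scene0.png')
a=cv2.resize(t[100:225,205:325],(576,600),interpolation=cv2.INTER_CUBIC); cv2.imwrite('pics/c1.png',a)
b=cv2.resize(s[125:215,195:305],(733,600),interpolation=cv2.INTER_CUBIC); cv2.imwrite('pics/c2.png',b)
ci=camera_info('top')
hsv=cv2.cvtColor(t,cv2.COLOR_BGR2HSV)
# disc: light wood
m=cv2.inRange(hsv,(12,30,150),(35,160,255)); m[:, :200]=0;m[:,330:]=0;m[:100]=0;m[210:]=0
m=cv2.morphologyEx(m,cv2.MORPH_CLOSE,np.ones((15,15)))
c=max(cv2.findContours(m,0,1)[0],key=cv2.contourArea); 
W=ray(ci,cv2.convexHull(c).reshape(-1,2),0.026)[:,:2]
A=np.c_[2*W,np.ones(len(W))]; x=np.linalg.lstsq(A,(W**2).sum(1),rcond=None)[0]
print('disc fit',x[:2],np.sqrt(x[2]+x[0]**2+x[1]**2))
# arrow
r=cv2.inRange(hsv,(0,120,120),(8,255,255))|cv2.inRange(hsv,(172,120,120),(180,255,255)); r[:,:262]=0;r[:,290:]=0;r[:195]=0;r[220:]=0
c=max(cv2.findContours(r,0,1)[0],key=cv2.contourArea); tri=cv2.minEnclosingTriangle(c)[1].reshape(-1,2)
print('arrow',tri,ray(ci,tri,.0115)); ys,xs=np.nonzero(r); print('cent',xs.mean(),ys.mean(),ray(ci,[[xs.mean(),ys.mean()]],.0115))
# pegs: brown spots
p=cv2.inRange(hsv,(0,80,40),(16,255,215)); p[:, :205]=0;p[:,325:]=0;p[:100]=0;p[204:]=0
n,l,st,ce=cv2.connectedComponentsWithStats(p)
for i in range(1,n):
    if st[i,4]>3:
        w=ray(ci,[ce[i]],.06)[0]; print('peg?',ce[i].round(1),st[i,4],w.round(3),np.hypot(*(w[:2]-x[:2])).round(3),np.degrees(np.arctan2(*(w[:2]-x[:2])[::-1])).round(1))
```

```text
disc fit [ 0.62558165 -0.08309479] 0.18724936896540303
arrow [[271.1111  213.22223]
 [283.2     210.2    ]
 [275.42856 202.42857]] [[ 0.39406198 -0.08039926  0.0115    ]
 [ 0.40382489 -0.12159249  0.0115    ]
 [ 0.43063236 -0.0957489   0.0115    ]]
cent 276.7096774193548 208.5483870967742 [[ 0.40971206 -0.0996851   0.0115    ]]
peg? [271.7 109.4] 7 [ 0.743 -0.087  0.06 ] 0.117 -1.7
peg? [217.5 161.5] 1910 [0.564 0.097 0.06 ] 0.19 108.8
peg? [311.7 159.1] 2011 [ 0.569 -0.217  0.06 ] 0.145 -112.8
peg? [271.3 113.5] 6 [ 0.728 -0.085  0.06 ] 0.103 -1.0
peg? [231.5 127.5] 4 [0.681 0.05  0.06 ] 0.144 67.6
peg? [260.4 130.9] 8 [ 0.668 -0.047  0.06 ] 0.056 40.5
peg? [267.8 139. ] 21 [ 0.639 -0.071  0.06 ] 0.018 40.3
peg? [280.4 171.3] 91 [ 0.529 -0.111  0.06 ] 0.101 -163.7
peg? [224.  168.5] 6 [0.54  0.076 0.06 ] 0.18 118.2
peg? [296.7 181.3] 6 [ 0.495 -0.165  0.06 ] 0.154 -148.1
peg? [256.5 196.5] 4 [ 0.446 -0.031  0.06 ] 0.187 163.8
```

View pics/c1.png

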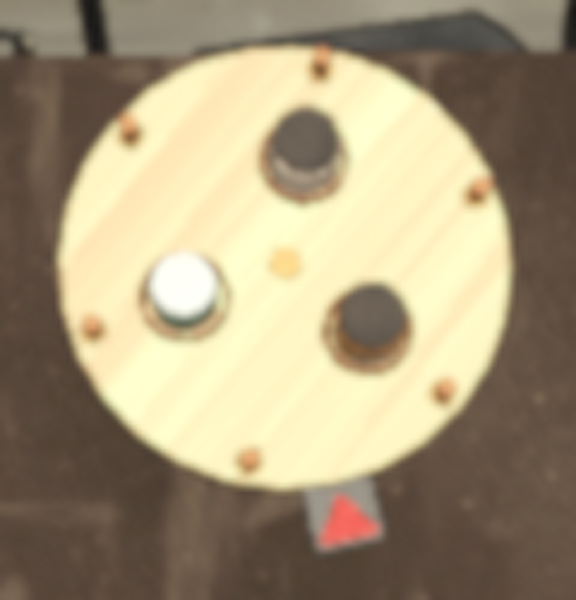

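View pics/c2.png

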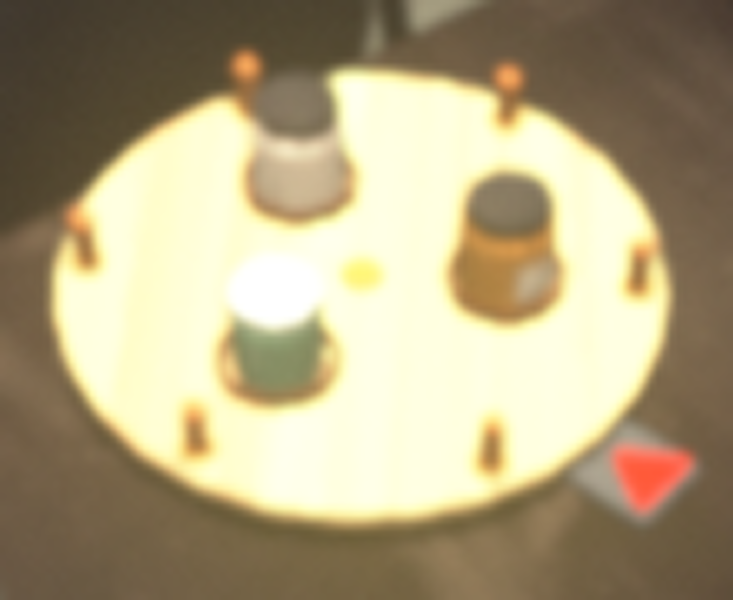

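```bash
cat > m.py <<'E'
from h import *
ci=camera_info('top')
cr=lambda P:np.array(P,float)/4.8+[205,100]-0.4
c=ray(ci,cr([[285,263]]),.026)[0,:2]; print('dot',c)
e=ray(ci,cr([[58,260],[512,260],[285,44],[285,490]]),.026)[:,:2]; print('edge',e.mean(0),np.linalg.norm(e-e.mean(0),axis=1))
P=ray(ci,cr([[320,57],[129,124],[91,323],[249,456],[444,385],[480,186]]),.058)[:,:2]
c=P.mean(0);print('pegs',P.round(3).tolist(),'c',c)
d=P-c; print(np.linalg.norm(d,axis=1),np.degrees(np.arctan2(d[:,1],d[:,0])))
J=ray(ci,cr([[304,135],[185,284],[372,313]]),.088)[:,:2]
J[1]=ray(ci,cr([[185,284]]),.082)[0,:2]
d=J-c;print('jars',J,np.linalg.norm(d,axis=1),np.degrees(np.arctan2(d[:,1],d[:,0])))
for a in ([[275.43,202.43]],[[276.7,208.5]]):
  a=ray(ci,a,.0115)[0,:2]-c; print('arrow',np.hypot(*a),np.degrees(np.arctan2(a[1],a[0])))
E
python3 m.py
```

```text
dot [ 0.59451821 -0.05898224]
edge [ 0.59545629 -0.05914629] [0.16158128 0.16188044 0.16093813 0.16349124]
pegs [[0.736, -0.085], [0.688, 0.05], [0.546, 0.077], [0.452, -0.031], [0.5, -0.166], [0.641, -0.196]] c [ 0.5940224  -0.05839102]
[0.14447544 0.14385565 0.14384443 0.14452419 0.14316989 0.14508123] [ -10.60825332   49.03258705  109.37770519  169.02882006 -131.00352631
  -71.00503219]
jars [[ 0.67065954 -0.07127059]
 [ 0.5680715   0.01167916]
 [ 0.54535982 -0.11537704]] [0.07771187 0.07472134 0.07493632] [  -9.53993008  110.32239956 -130.49530049]
arrow 0.1676123060410998 -167.11991142713745
arrow 0.1887120546315926 -167.36941839499232
```

Measured values, and how they compare with what is given:

| Item | Measured | Given |
|---|---|---|
| Disc centre | (0.594, -0.059) | – |
| Peg radius | 144 mm | 145 mm |
| Jar radius | 75–78 mm | 76 mm |
| Arrow radius | 167.6 mm | 167 mm |
| Amber jar angle | about -130.7° | – |
| Arrow angle | -167.2° | – |

The candidates for the amber jar are the two black-lidded jars. The one at top (440,262) has an amber body, while the one at (419,206) is white. The disc has to turn 36.5° clockwise, so I'll push the peg at -131° from its -y side.

```bash
cat > g.py <<'E'
from h import *
import sys
from scipy.spatial.transform import Rotation as Ro
C=np.array([.5945,-.0587])
def state():
    o=get_obs(); R=Ro.from_rotvec(o['orientation']); return o,R
def rel(ang,rad,z,ytan):  # target: at polar angle ang deg; tool y yaw deg
    o,R=state()
    p=np.r_[C+rad*np.array([np.cos(np.radians(ang)),np.sin(np.radians(ang))]),z]
    d=R.as_matrix().T@(p-o['tcp_pos'])
    yw=np.radians(ytan); Y=np.array([np.cos(yw),np.sin(yw),0]);X=np.array([0,0,-1.]);T=np.c_[X,Y,np.cross(X,Y)]
    w=(R.inv()*Ro.from_matrix(T)).as_rotvec()
    print(ang,'p',p.round(3),'w',w.round(3),'d',d.round(4))
if __name__=='__main__':
    o,R=state(); M=R.as_matrix(); print(M.round(3),o['tcp_pos'],o['contact_force'],o['joints'].round(2),'t',o['clock'],'yaw y',np.degrees(np.arctan2(M[1,1],M[0,1])),'z',np.degrees(np.arctan2(M[1,2],M[0,2])))
    for a in sys.argv[1:]:
        rel(*map(float,a.split(',')))
E
python3 g.py -117,.149,.2,153 -117,.149,.2,-27 -117,.149,.2,63
```

```text
[[-0.001  0.433 -0.901]
 [ 0.001 -0.901 -0.433]
 [-1.    -0.002  0.   ]] [ 0.29202798 -0.60798823  0.23044468] [ 0.40190932  0.66269607 -0.02051742] [ 1.01  0.48  0.02  1.56 -0.01  1.11 -0.08] t 0.1 yaw y -64.34219528233572 z -154.3421836094852
-117.0 p [ 0.527 -0.191  0.2  ] w [2.49e+00 2.00e-03 1.00e-03] d [ 0.0308 -0.2737 -0.392 ]
-117.0 p [ 0.527 -0.191  0.2  ] w [-0.652 -0.     0.002] d [ 0.0308 -0.2737 -0.392 ]
-117.0 p [ 0.527 -0.191  0.2  ] w [-2.223e+00 -2.000e-03  1.000e-03] d [ 0.0308 -0.2737 -0.392 ]
```

{"op": "apply_moves", "data": {
  "series": "-0.06 0 0 0.00 -0.025 -0.035 0; -0.12 0 0 0.0 -0.05 -0.07 0; -0.18 0 0 0.0 -0.075 -0.105 0; -0.24 0 0 0.01 -0.10 -0.14 0; -0.30 0 0 0.01 -0.125 -0.18 0; -0.36 0 0 0.02 -0.15 -0.215 0; -0.42 0 0 0.02 -0.175 -0.25 0; -0.48 0 0 0.02 -0.20 -0.285 0; -0.54 0 0 0.03 -0.225 -0.32 0; -0.60 0 0 0.03 -0.25 -0.355 0; -0.65 0 0 0.03 -0.274 -0.392 0; -0.65 0 0 0.03 -0.274 -0.392 0"
}}

```text
clock: 1.6
tcp_pos: [0.5287, -0.1874, 0.2011]
orientation: [1.545, 0.953, -1.542]
contact_force: [0.0, -0.3, -0.5]
grip_width: 0.0003
```

```bash
python3 g.py -117,.149,.045,-27
python3 - <<'E'
from h import *
cv2.imwrite('pics/w1.png',cv2.resize(grab_frame('wrist'),(800,600)))
cv2.imwrite('pics/s1.png',cv2.resize(grab_frame('scene'),(800,600)))
E
```

```text
[[ 0.001  0.893 -0.449]
 [ 0.002 -0.449 -0.893]
 [-1.    -0.    -0.002]] [ 0.5287381  -0.18735555  0.20113239] [ 0.00572551 -0.32846613 -0.5142804 ] [ 0.47  0.34 -0.29  1.85  0.11  0.97 -0.34] t 1.6 yaw y -26.692792462848036 z -116.69283467113239
-117.0 p [ 0.527 -0.191  0.045] w [ 0.005 -0.002  0.   ] d [0.1561 0.0002 0.0048]
```

View pics/w1.png

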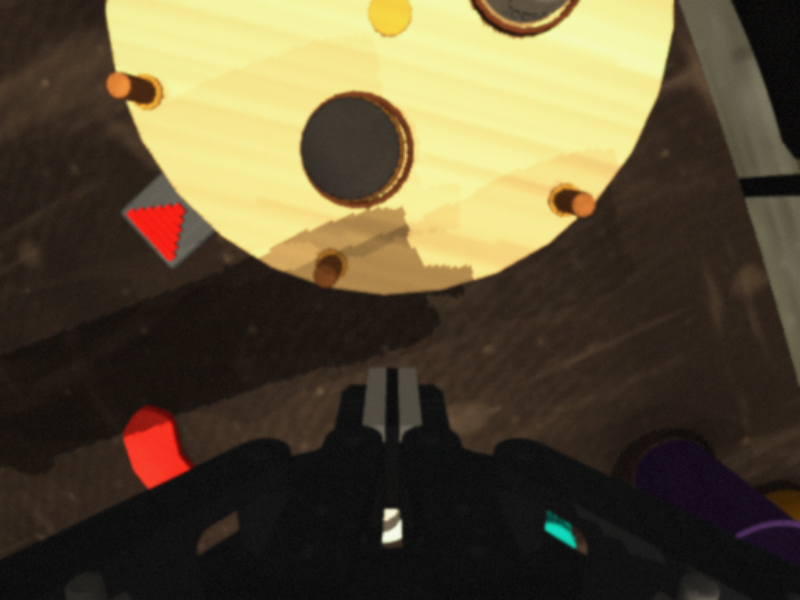

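View pics/s1.png

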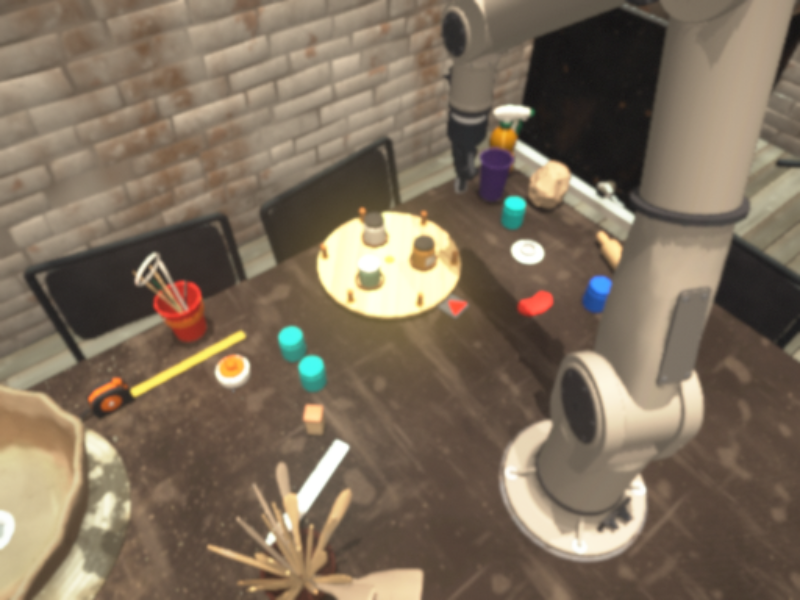

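The wrist view shows the target peg at (328,268), the amber jar's lid at (355,150), the arrow at (160,230) and the shut fingers at (390,400). The peg and the jar are both clear of the descent, so I'll go down beside the peg.

{"op": "apply_moves", "data": {
  "series": "0 0 0 0.03 0 0.002 0; 0 0 0 0.06 0 0.004 0; 0 0 0 0.09 0 0.004 0; 0 0 0 0.12 0 0.004 0; 0 0 0 0.14 0 0.004 0; 0 0 0 0.155 0 0.004 0; 0 0 0 0.158 0 0.004 0; 0 0 0 0.158 0 0.004 0"
}}

```text
clock: 2.7
tcp_pos: [0.5253, -0.1957, 0.0437]
orientation: [1.549, 0.946, -1.549]
contact_force: [-0.3, 0.4, 0.7]
grip_width: 0.0
```

```bash
for a in 0; do python3 g.py -121,.149,.043,-31 -125,.149,.043,-35 -129,.149,.043,-39 -133,.149,.043,-43 -137,.149,.043,-47 -141,.149,.043,-51 -145,.149,.043,-55; done
python3 - <<'E'
from h import *
cv2.imwrite('pics/w2.png',cv2.resize(grab_frame('wrist'),(800,600)))
E
```

```text
[[ 0.     0.89  -0.456]
 [-0.    -0.456 -0.89 ]
 [-1.     0.001  0.   ]] [ 0.52533853 -0.195748    0.04365878] [-0.2719457   0.37923656  0.74942797] [ 0.43  0.55 -0.24  1.96  0.21  0.66 -0.41] t 2.7 yaw y -27.13525459281493 z -117.13525653405927
-121.0 p [ 0.518 -0.186  0.043] w [ 0.067  0.    -0.001] d [ 0.0007 -0.011  -0.0048]
-125.0 p [ 0.509 -0.181  0.043] w [ 0.137  0.    -0.001] d [ 0.0006 -0.0213 -0.0059]
-129.0 p [ 0.501 -0.174  0.043] w [ 0.207  0.    -0.001] d [ 0.0006 -0.0316 -0.0077]
-133.0 p [ 0.493 -0.168  0.043] w [ 0.277 -0.    -0.001] d [ 0.0006 -0.0417 -0.0102]
-137.0 p [ 0.486 -0.16   0.043] w [ 0.347 -0.    -0.001] d [ 0.0006 -0.0516 -0.0134]
-141.0 p [ 0.479 -0.152  0.043] w [ 0.417 -0.    -0.001] d [ 0.0006 -0.0612 -0.0172]
-145.0 p [ 0.472 -0.144  0.043] w [ 0.486 -0.    -0.001] d [ 0.0006 -0.0706 -0.0218]
```

View pics/w2.png

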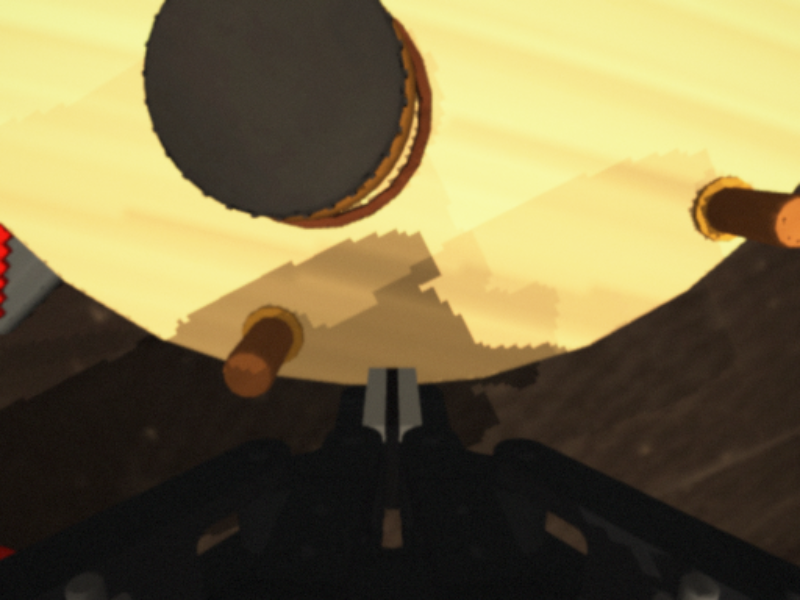

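The fingers at (390,400) stand just right of the peg at (250,370), with clear space to the jar. I'll start the push along the arc, slowly.

{"op": "apply_moves", "data": {
  "series": "0.03 0 0 0 -0.006 -0.003 0; 0.067 0 0 0 -0.011 -0.005 0; 0.1 0 0 0 -0.016 -0.0055 0; 0.137 0 0 0 -0.021 -0.006 0; 0.17 0 0 0 -0.0265 -0.007 0; 0.207 0 0 0 -0.0315 -0.008 0; 0.24 0 0 0 -0.0365 -0.009 0; 0.277 0 0 0 -0.0415 -0.01 0; 0.31 0 0 0 -0.0465 -0.012 0; 0.347 0 0 0 -0.0515 -0.0135 0; 0.38 0 0 0 -0.0565 -0.0155 0; 0.38 0 0 0 -0.0565 -0.0155 0"
}}

```text
clock: 4.25
tcp_pos: [0.4813, -0.1552, 0.0432]
orientation: [1.803, 0.678, -1.805]
contact_force: [-0.4, -0.9, 0.6]
grip_width: 0.0001
```

```bash
python3 g.py -141,.149,.043,-51 -145,.149,.043,-55 -149,.149,.043,-59  -153,.149,.043,-63 -157,.149,.043,-67 -161,.149,.043,-71
python3 - <<'E'
from h import *
cv2.imwrite('pics/w3.png',cv2.resize(grab_frame('wrist'),(800,600)))
t=grab_frame('top'); cv2.imwrite('pics/t3.png',cv2.resize(t[100:225,205:325],(576,600),interpolation=cv2.INTER_CUBIC))
E
```

```text
[[-0.001  0.658 -0.753]
 [ 0.    -0.753 -0.658]
 [-1.    -0.001  0.001]] [ 0.48133259 -0.15517066  0.04316415] [-0.44747048 -0.93736106  0.58367972] [ 0.31  0.48 -0.15  2.09  0.13  0.58 -0.78] t 4.25 yaw y -48.86372163280141 z -138.86369818200689
-141.0 p [ 0.479 -0.152  0.043] w [0.037 0.001 0.001] d [ 0.0002 -0.0038  0.0002]
-145.0 p [ 0.472 -0.144  0.043] w [0.107 0.001 0.001] d [ 0.0002 -0.0141 -0.0005]
-149.0 p [ 0.467 -0.135  0.043] w [0.177 0.001 0.001] d [ 0.0002 -0.0244 -0.002 ]
-153.0 p [ 0.462 -0.126  0.043] w [0.247 0.001 0.001] d [ 0.0002 -0.0346 -0.0042]
-157.0 p [ 0.457 -0.117  0.043] w [0.317 0.001 0.001] d [ 0.0002 -0.0446 -0.0071]
-161.0 p [ 0.454 -0.107  0.043] w [0.386 0.001 0.001] d [ 0.0002 -0.0544 -0.0107]
```

View pics/w3.png

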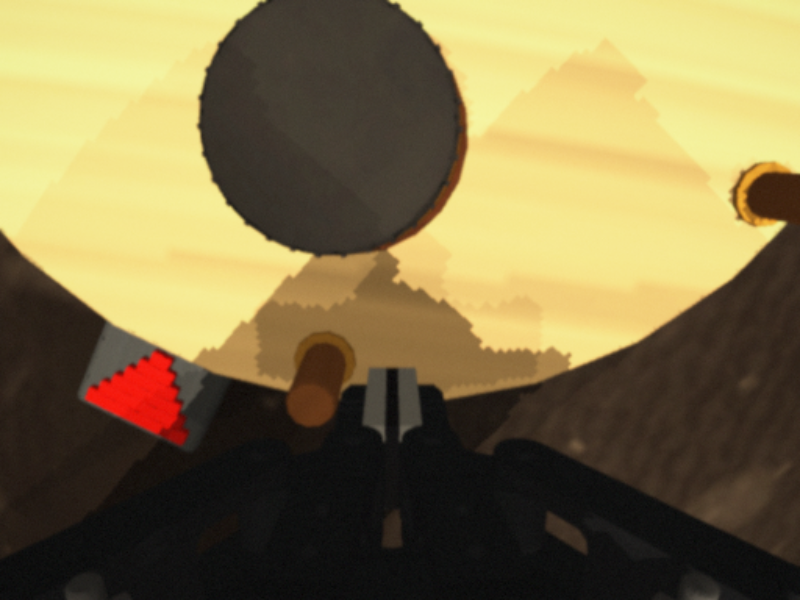

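View pics/t3.png

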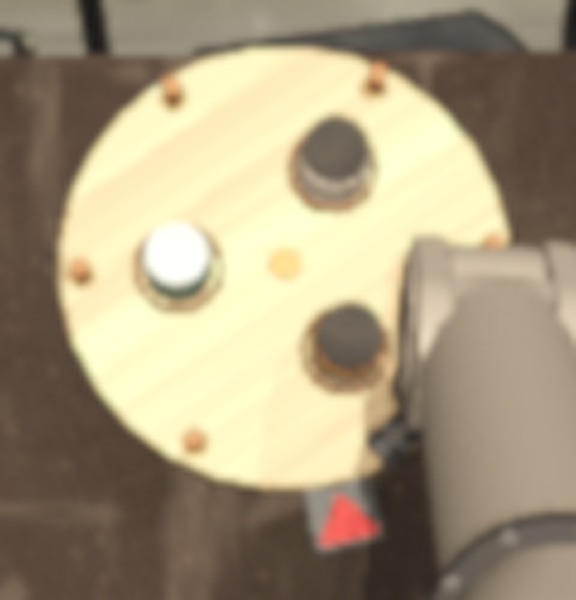

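The peg is against the fingers and the disc has turned. Four peg tops are visible at crop (376,72), (172,88), (79,265) and (193,436).

Run:
```python
from h import *
from g import C
ci=camera_info('top')
P=ray(ci,np.array([[376,72],[172,88],[79,265],[193,436]])/4.8+[204.6,99.6],.058)[:,:2]-C
print(np.linalg.norm(P,axis=1),(a:=np.degrees(np.arctan2(P[:,1],P[:,0]))),(a+131)%60)
```

```text
[0.14583614 0.14319349 0.14439954 0.14412117] [-26.77018666  33.24878546  92.80328361 152.67997538] [44.22981334 44.24878546 43.80328361 43.67997538]
```

The disc has turned 16.0° with the finger about 7.3° behind the peg. There are 20.4° left, so the finger should end at about -160°.

{"op": "apply_moves", "data": {
  "series": "0.034 0 0 0 -0.005 0 0; 0.07 0 0 0 -0.01 0 0; 0.107 0 0 0 -0.015 -0.0005 0; 0.142 0 0 0 -0.02 -0.001 0; 0.177 0 0 0 -0.0245 -0.002 0; 0.212 0 0 0 -0.0295 -0.003 0; 0.247 0 0 0 -0.0345 -0.004 0; 0.282 0 0 0 -0.0395 -0.0055 0; 0.317 0 0 0 -0.0445 -0.007 0; 0.345 0 0 0 -0.0485 -0.0085 0; 0.36 0 0 0 -0.051 -0.0095 0; 0.36 0 0 0 -0.051 -0.0095 0"
}}

```text
clock: 5.85
tcp_pos: [0.4556, -0.1107, 0.0433]
orientation: [2.026, 0.367, -2.026]
contact_force: [-0.1, -0.4, 1.2]
grip_width: 0.0004
```

```bash
python3 g.py -160,.149,.043,-70
python3 - <<'E'
from h import *
t=grab_frame('top'); cv2.imwrite('pics/t4.png',cv2.resize(t[100:225,205:325],(576,600),interpolation=cv2.INTER_CUBIC))
E
```

```text
[[ 0.     0.351 -0.937]
 [ 0.    -0.937 -0.351]
 [-1.    -0.    -0.   ]] [ 0.45559749 -0.11072752  0.04330361] [-0.08282328 -0.39236943  1.22602116] [ 0.16  0.43 -0.06  2.18  0.05  0.53 -1.16] t 5.85 yaw y -69.47902203993436 z -159.47902295660302
-160.0 p [ 0.454 -0.11   0.043] w [ 0.009 -0.     0.   ] d [ 0.0003 -0.0014  0.0007]
```

View pics/t4.png

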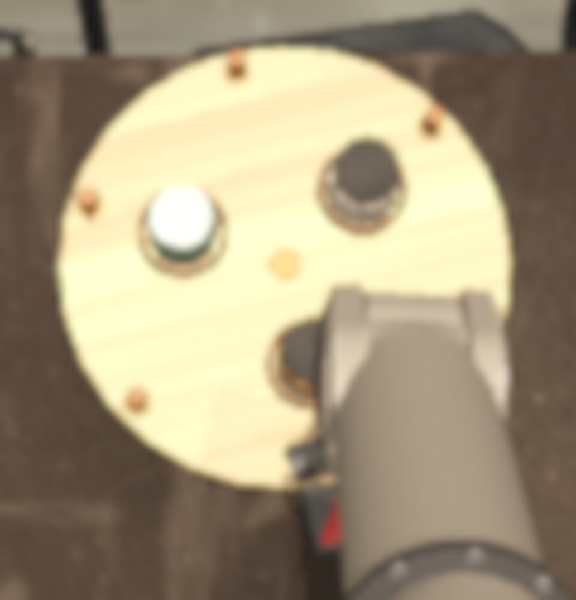

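Peg tops are now at crop (434,113), (236,60), (88,196) and (135,395).

Run:
```python
from h import *
from g import C
ci=camera_info('top')
P=ray(ci,np.array([[434,114],[236,60],[88,196],[135,396]])/4.8+[204.6,99.6],.058)[:,:2]-C
print(np.linalg.norm(P,axis=1),(a:=np.degrees(np.arctan2(P[:,1],P[:,0]))),a%60,(-167.2)%60)
```

```text
[0.14512013 0.14370414 0.14414868 0.14543955] [-46.88132064  13.33389134  72.99502171 133.30011852] [13.11867936 13.33389134 12.99502171 13.30011852] 12.800000000000011
```

The disc is 0.4° from the goal. I'll back off the peg along tool +y, rise, and move aside for a clear look.

{"op": "apply_moves", "data": {
  "series": "0 0 0 0 0.005 0 0; 0 0 0 0 0.01 0.002 0; 0 0 0 0 0.013 0.003 0; 0 0 0 -0.03 0.013 0.003 0; 0 0 0 -0.07 0.013 0.003 0; 0 0 0 -0.11 0.013 0.003 0; 0 0 0 -0.15 0.03 0.003 0; 0 0 0 -0.18 0.07 0.003 0; 0 0 0 -0.18 0.11 0.003 0; 0 0 0 -0.18 0.15 0.003 0; 0 0 0 -0.18 0.19 0.003 0; 0 0 0 -0.18 0.19 0.003 0"
}}

```text
clock: 7.4
tcp_pos: [0.5189, -0.2938, 0.2229]
orientation: [2.028, 0.36, -2.029]
contact_force: [0.1, -0.2, -0.1]
grip_width: 0.0
```

```bash
python3 g.py
python3 - <<'E'
from h import *
t=grab_frame('top'); cv2.imwrite('pics/top5.png',t);cv2.imwrite('pics/t5.png',cv2.resize(t[100:225,205:325],(576,600),interpolation=cv2.INTER_CUBIC))
s=grab_frame('scene');cv2.imwrite('pics/s5.png',cv2.resize(s,(800,600)))
E
```

```text
[[-0.     0.346 -0.938]
 [-0.001 -0.938 -0.346]
 [-1.     0.001  0.001]] [ 0.51888351 -0.29379511  0.2229191 ] [ 0.12863209 -0.23148274 -0.14717659] [ 0.39  0.36  0.03  1.76 -0.01  1.02 -0.8 ] t 7.4 yaw y -69.77577461692678 z -159.77582936649895
```

View pics/t5.png

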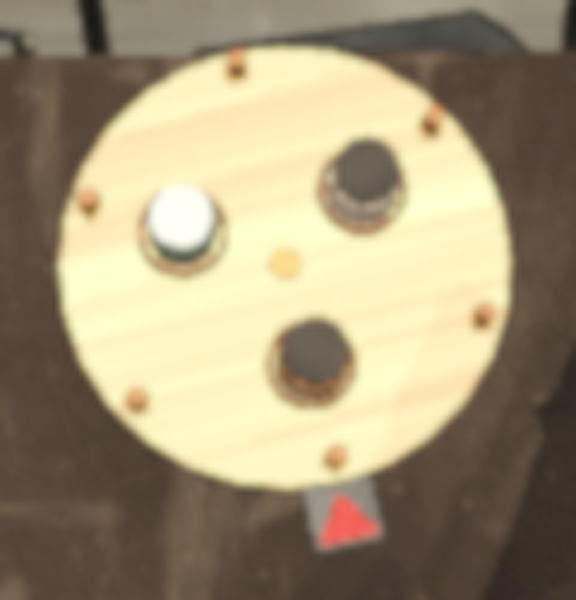

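View pics/s5.png

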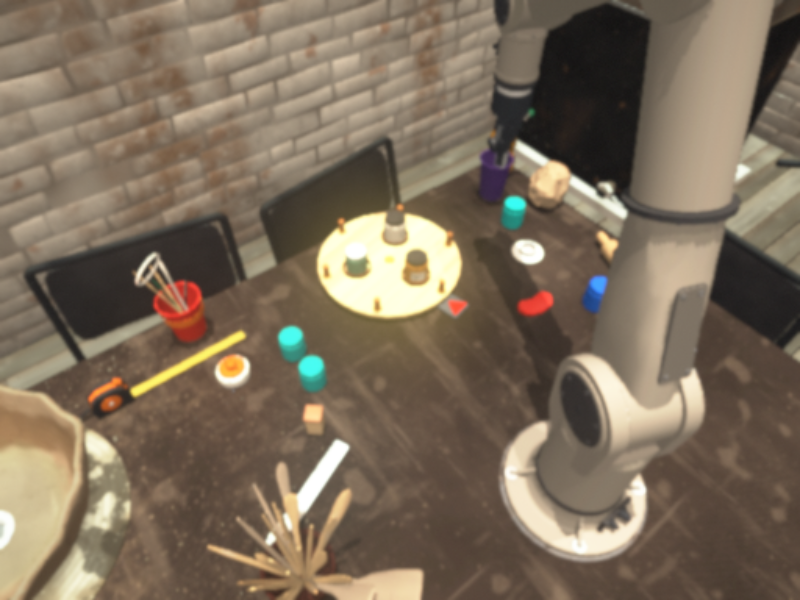

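In the top view, the amber jar's lid is at crop (315,344), in line with the peg at (335,452) and the arrow. In the scene view the jars stand upright in their rings and the other things are where they were. One last measurement of the jar, then hand in.

Run:
```python
from h import *
from g import C
ci=camera_info('top')
q=lambda p,z:ray(ci,np.array([p])/4.8+[204.6,99.6],z)[0,:2]-C
j=q([315,344],.088); r=q([312,367],.036); p=q([335,452],.058)
for v in (j,r,p):
    d=np.degrees(np.arctan2(v[1],v[0]))+167.2; print(np.hypot(*v).round(4),d.round(2),'off mm',(np.hypot(*v)*np.sin(np.radians(d))*1000).round(1))
o=get_obs();print(o['contact_force'],abs(o['qvel']).max())
hand_in()
```

```text
0.0723 1.19 off mm 1.5
0.079 0.13 off mm 0.2
0.1437 -0.19 off mm -0.5
[ 0.16787704  0.27354724 -0.00030852] 0.017544092519310786
the job is handed in; nothing more can be done
```

I turned the carousel about 36.5° clockwise with the shut fingertips against one rim peg, and the amber jar now stands at the red arrow. I then backed off, raised the arm clear of the carousel, and handed the job in at about 7.5 s.

- **Alignment:** the last top view puts the amber jar 0.2 mm off the arrow line measured at its ring and 1.5 mm off measured at its lid. The peg in line with it was 0.5 mm off. The limit is 13 mm.
- **Jars and other things:** by eye in the last pictures, all three jars stand upright in their rings and the other things look unmoved. I did not measure their positions.
- **Disc at rest:** the peg positions in the top view looked the same before and after I withdrew the fingers. I did not measure the disc's speed.
- **Contact:** the force reading after withdrawal was about 0.3 N, which is within the sensor's noise, as it read up to about 0.8 N with nothing touched.
- **Check that failed:** my first automatic fit of the disc's outline gave a radius of 187 mm instead of 160 mm. I discarded it and used the pegs and the disc's centre dot, which agreed with the given sizes to within about 2 mm.

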